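# Set the guide straightedge and its clamp screw

### The arm

A 6-joint arm with a two-finger parallel gripper is mounted at the origin on the work surface. World frame = base frame: x ahead of the robot, y to its left, z up, the work surface at z = 0. Lengths are in m, angles in degrees, forces in N, time in s.
With the tool pointing down it reaches from about 0.3 to 0.75 m from the base axis. Payload 8.5 kg.
Tool frame: the origin (TCP) lies at the very end of the fingers, on their centre line; the grasp point (between the pads) lies 19 mm behind it (hold_point_z is the distance from the TCP to the grasp point, in m); z points along the fingers, y is the direction in which the jaws open and shut (so a half turn about z gives the same grasp; the last joint's range is limited). The gripper opens to 85 mm and grips with 20 to 120 N. Pads are 22 mm wide; open, the fingers measure 114 mm over their backs; the gripper's body (76 mm by 85 mm) begins 54 mm behind the grasp point. The pads swing forward as they close: fully open they stand 13 mm farther back than shut.
Start: joints at [58.482, 21.807, 74.336, -0, 83.858, -12.336], TCP at [0.181, 0.519, 0.231] pointing down, gripper open.
Joint ranges: [-178.18, 178.18], [-50.72, 133.34], [12.68, 142.11], [-81.47, 261.47], [9.98, 163.14], [-165.26, 165.26]. Speed limits (degrees/s): [136.94, 136.94, 180, 180, 180, 180].

### API

Orientations are given as a 3x3 rotation matrix whose columns are the frame's x, y, z axes.
In Python, from rig import observe, get_image, close_job, hold_point_z gives the robot as it stands. The module is installed in compiled form; this text tells all that it offers.
- The arm moves only by the tool jog_arm, never from a script. Its arguments are lists of equal length, an entry for each row: "travel": the shift along the world's x, y, z in m, a list of three; "dr": the turn, a rotation vector about the world's x, y, z in rad, a list of three. In form: {"travel": [[x, y, z], ...], "dr": [[rx, ry, rz], ...]}. A call has 1 to 20 rows; each row shifts and turns the commanded pose from where the row before left it; what a row does not reach is not made up. A row lasts 1/12 s, in which the tool goes at most 41.7 mm and 7.16 degrees, less where a joint would pass 70% of its speed; a pose out of reach is approached as far as the arm can. A call with a gripper value outside its range is refused whole. "jaw" is the finger opening in m, from 0 to 0.0854, set as the call begins (left out, the last holds). The fingers move at their own pace and stop on an object; "newtons" is the grip in N (left out, the last holds). Time passes only in rows, so rows that do not move let the fingers close. It gives the time, the measured TCP pose, the force and the opening at its end, in the units of the state.
- observe(): the state, without advancing time (a new reading comes with each control period).
- get_image(name): name is "scene" or "top"; returns a dict with "color" (480x640x3 uint8, red, green, blue), "fovy" (degrees; the focal length in pixels is half the picture's height over the tangent of half this angle, whatever the lens; pixels are square), "cx", "cy" (the principal point, pixels), "R" (3x3) and "t" (3): a world point X has camera coordinates R X + t. Camera axes: x right, y down, z forward; pixel columns grow to the right and rows downward; lengths in m; the calibration is good to about 2 mm. A picture is of the moment at which its call begins. There is no depth.
- close_job(): hands the job in, once; it reports no verdict.
The state is a dict: "time_s": time; "q": joint angles; "qvel": joint speeds; "joint_efforts": joint torques, N m; "position": TCP position; "tool_rot": TCP orientation; "ft_force": force on the tool from outside, world axes, zero at the start; "wrist_torque": the same for the moment, N m; "grip_width": finger opening in m.
Only numpy, scipy, OpenCV 4.12 (cv2) and the standard library are available. Lean on these libraries where they do the work, as an engineer would, in place of code of your own. Each camera call takes 0.05 s, during which the arm holds its last target.

### The job

Slide the finned straightedge under the clamp arm and lay it flat and flush against the bare front edge of the instrument's chassis plate, centred on that edge, and let go of it. Then turn the clamp's thumbscrew clockwise until it seats, back it off a quarter turn so the straightedge stays free to slide, and finish still gripping the thumbscrew there. Leave the straightedge flush, and leave the other loose things on the cart where they are.

Things in the scene. Friction and masses are not known exactly. Their poses are not given: they have to be found in the camera images.
- straightedge: Loose aluminium straightedge, 0.26 to 0.42 kg: flat bar 260 mm long (its x), 45 mm wide (its y), 8 mm thick, with an upright grip fin along the middle of its top: 100 mm long, 14 mm thick, top 42 mm above the underside. Symmetrical, either long edge serves. Origin: centre of the underside, z up.
- chassis: Fixed aluminium plate, 160 (x) by 240 (y) by 10 mm thick, flat on the surface. Origin: centre of its underside, z up. The bare front edge is the long side at x = -80 mm, facing the robot and running along y; a straightedge flush and centred there has its centre at x = -102.5 mm, y = 0. The electronics on it lie at x > -15 mm, under 40 mm high.
- clamp_arm (a point): Outer end of the dark steel clamp arm, mid-underside, 18 mm above the surface, at x = -116 mm, y = +100 mm of the chassis (same axes). The arm is 34 mm wide (y), its top 38 mm above the surface; it juts out over the plate's front edge from a block on the plate. The flat bar, slid in level from the front, passes under it; the fin would not.
- thumbscrew_grip (a point): On the vertical axis of the clamp's steel thumbscrew, in its flat wing head at the height to grip, 64 mm above the surface; at x = -97 mm, y = +100 mm of the chassis. Wing: 42 mm long (the point's x), 12 mm thick (its y), 50 to 76 mm above the surface, over a collar 20 mm across. The frame turns with the screw, z up.
- thumbscrew (a joint): Turn of the thumbscrew, rad: 0 = seated at a hard stop; grows as it is loosened (anticlockwise from above). Starts 1.95 to 2.9. At 0 the wing lies along the chassis's x axis, at q it is turned q anticlockwise from there. Drag about 0.05 Nm, stays where left; thread so fine that it does not visibly rise or sink.
- jar: bystander: squat closed jar, 54 mm across, 65 mm tall. Origin: centre of the underside.
- tape_roll: bystander: roll of tape lying flat, 68 mm across, 22 mm tall. Origin: centre of the underside.
- connector_box: bystander: small grey metal box 50 x 40 x 35 mm with a round connector. Origin: centre of the underside.
- cup: bystander: small open white cup, 60 mm across and 60 mm tall. Origin: centre of the underside.
- screwdriver: bystander: screwdriver lying down, 180 mm long, 26 mm high. Origin: centre of its length, underside.
- wrench: bystander: spanner lying flat, 160 mm long, 8 mm high. Origin: centre of its length, underside.

How it is judged:
By the outcome, as a careful person would: the job done as asked, in the order asked, and still so for the second after the job is handed in, while the arm keeps its last pose, push and grip.
It also fails if it takes over 62 s, if anything falls off the work surface, if the arm or the gripper's body presses on something with over 40 N, if the wrist force passes 120 N, or if a joint passes its speed limit or range.

## Working session

There is one attempt and no reset: what is moved stays moved. The work goes in short steps, Python scripts to look and compute and a tool call to move; the robot and the scene stay as the last step left them, time stands still between calls to the robot, and variables do not carry over. Pictures are saved under pics/ and viewed, and the job is handed in when it is done.

Besides the shell and the picture viewer there is one more tool, called after "Call:" by a JSON object that holds its "api" and its "payload", one argument or row to a line. jog_arm: Moves the arm, as the interface text tells. Its arguments: {"type":"object","properties":{"travel":{"type":"array"},"dr":{"type":"array"},"jaw":{"type":"number"},"newtons":{"type":"number"}},"required":["travel","dr"]}

```bash
mkdir -p pics; cat > h.py <<'E'
import numpy as np,cv2
from rig import observe,get_image,close_job
def snap(n,f):
    d=get_image(n); cv2.imwrite('pics/'+f,d['color'][:,:,::-1]); 
    import pickle; pickle.dump(d,open(f'{f}.pkl','wb')); return d
def ray(d,u,v):
    f=240/np.tan(np.radians(d['fovy'])/2); R=np.array(d['R']);t=np.array(d['t'])
    c=np.array([(u-d['cx'])/f,(v-d['cy'])/f,1]); return -R.T@t, R.T@c
def pl(d,u,v,z):
    o,r=ray(d,u,v); return o+r*(z-o[2])/r[2]
def proj(d,X):
    f=240/np.tan(np.radians(d['fovy'])/2); c=np.array(d['R'])@np.array(X)+np.array(d['t']); return c[0]/c[2]*f+d['cx'],c[1]/c[2]*f+d['cy']
E
python3 -c "
from h import *
for n in ['scene','top']:
    d=snap(n,n+'0.png'); print({k:d[k] for k in d if k!='color'})
print(observe())"
```

```text
{'fovy': 43.75498555736563, 'cx': 316.20252382725903, 'cy': 240.7545078177034, 'R': array([[ 0.63747411,  0.77045659, -0.00483758],
       [ 0.50478621, -0.42238603, -0.75284854],
       [-0.58208045,  0.47747951, -0.65817602]]), 't': array([-0.33075431, -0.22565425,  2.03518012])}
{'fovy': 56.479691851745834, 'cx': 315.8727792508806, 'cy': 241.44152875828692, 'R': array([[-0.00363235, -0.99989754, -0.01384603],
       [-0.98557406,  0.00592249, -0.16914107],
       [ 0.16920575,  0.01303191, -0.98549459]]), 't': array([-0.01791539,  0.55920404,  1.04511775])}
{'time_s': 0.1, 'q': array([ 5.84815343e+01,  2.18382464e+01,  7.43802186e+01, -2.51401612e-03,
        8.38580108e+01, -1.23351225e+01]), 'qvel': array([ 0.06841904, -0.03376957, -0.26214212,  0.01635008, -0.02069222,
        0.08263522]), 'joint_efforts': array([ 3.20746556e-03, -4.49217260e+01, -2.31658566e+01, -1.46651068e-04,
        3.67221830e-03, -3.01887837e-05]), 'position': array([0.18058901, 0.51922272, 0.23076419]), 'tool_rot': array([[-9.44473409e-01,  3.28587193e-01, -6.60583486e-04],
       [ 3.28587767e-01,  9.44472727e-01, -1.16064592e-03],
       [ 2.42529702e-04, -1.31325886e-03, -9.99999108e-01]]), 'ft_force': array([-0.13935039, -0.43710956,  0.59681882]), 'wrist_torque': array([-0.02617025,  0.01748744,  0.01984313]), 'grip_width': 0.08562896422956187}
```

View pics/scene0.png

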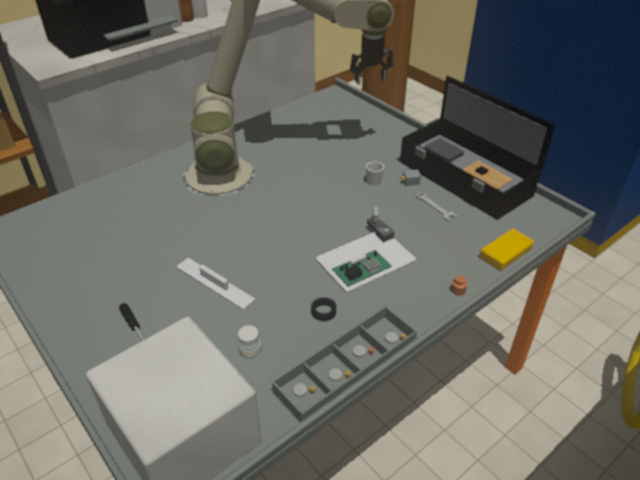

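View pics/top0.png

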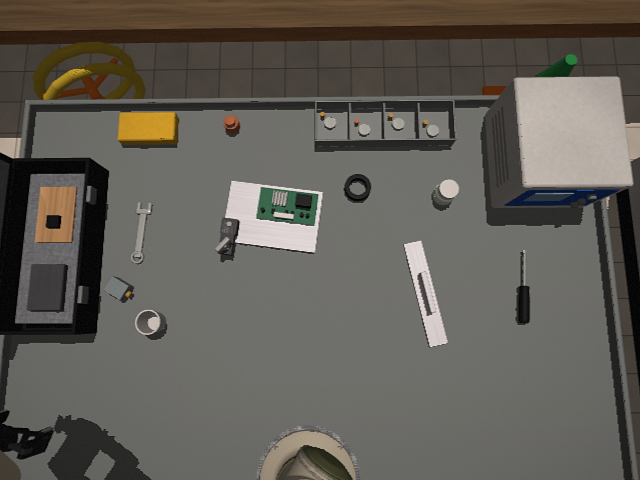

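```bash
python3 -c "
from h import *
d=__import__('pickle').load(open('top0.png.pkl','rb'))
im=d['color'][:,:,::-1]
a=cv2.resize(im[165:270,205:340],None,fx=5.9,fy=5.7,interpolation=cv2.INTER_CUBIC)
cv2.imwrite('pics/c1.png',a)
a=cv2.resize(im[230:360,380:470],None,fx=4.5,fy=4.5,interpolation=cv2.INTER_CUBIC)
cv2.imwrite('pics/c2.png',a)
g=cv2.cvtColor(im,cv2.COLOR_BGR2GRAY)
m=(g>165).astype(np.uint8)
cs,_=cv2.findContours(m,cv2.RETR_EXTERNAL,cv2.CHAIN_APPROX_NONE)
for c in cs:
    if cv2.contourArea(c)>600:
        print(cv2.contourArea(c),cv2.minAreaRect(c),cv2.approxPolyDP(c,4,True)[:,0].tolist())
        for z in(.008,.01):
            p=np.array([pl(d,u,v,z)[:2] for u,v in cv2.boxPoints(cv2.minAreaRect(c))]);print(z,p.round(4).tolist())
"
```

```text
1782.5 ((425.4552307128906, 293.25714111328125), (106.05003356933594, 18.463481903076172), 75.73548889160156) [[417, 241], [404, 246], [432, 346], [447, 342]]
0.008 [[0.5576, -0.2412], [0.569, -0.2868], [0.3151, -0.3391], [0.3044, -0.2952]]
0.01 [[0.5573, -0.2408], [0.5687, -0.2863], [0.3152, -0.3385], [0.3045, -0.2947]]
5149.0 ((272.3153991699219, 215.9769287109375), (93.894287109375, 60.90105438232422), 7.125016689300537) [[231, 181], [225, 217], [240, 221], [235, 241], [314, 251], [322, 192]]
0.008 [[0.5701, 0.2188], [0.7297, 0.2042], [0.6965, -0.0381], [0.5388, -0.0181]]
0.01 [[0.5697, 0.2183], [0.7291, 0.2038], [0.6959, -0.0381], [0.5385, -0.0181]]
10484.0 ((573.9743041992188, 130.5006561279297), (107.88761901855469, 111.6812515258789), 88.53119659423828) [[517, 78], [526, 184], [631, 183], [621, 106], [611, 104], [603, 87], [592, 85], [595, 80], [607, 83], [599, 78]]
0.008 [[1.0082, -0.5615], [1.013, -0.8593], [0.7133, -0.8301], [0.7079, -0.5447]]
0.01 [[1.007, -0.5605], [1.0119, -0.8578], [0.7127, -0.8287], [0.7073, -0.5438]]
```

```bash
python3 -c "
from h import *
d=__import__('pickle').load(open('scene0.png.pkl','rb'))
im=d['color'][:,:,::-1]
cv2.imwrite('pics/c3.png',cv2.resize(im[200:295,305:425],None,fx=6,fy=6,interpolation=cv2.INTER_CUBIC))
cv2.imwrite('pics/c4.png',cv2.resize(im[250:315,170:265],None,fx=7,fy=7,interpolation=cv2.INTER_CUBIC))
"
```

```text
(no output)
```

View pics/c1.png

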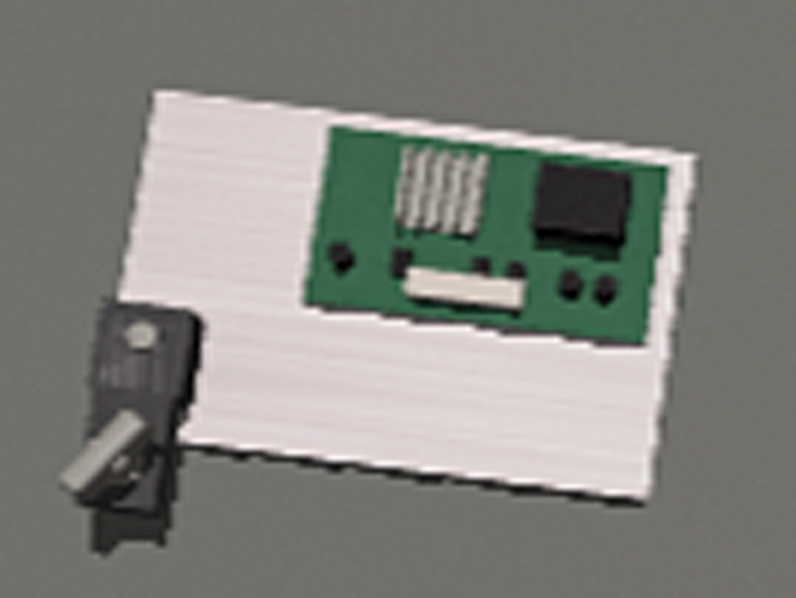

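View pics/c2.png

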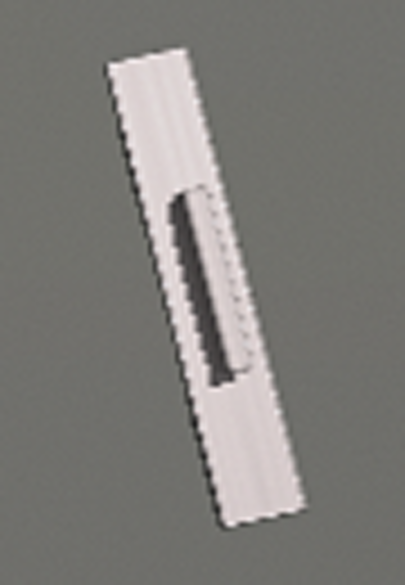

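View pics/c3.png

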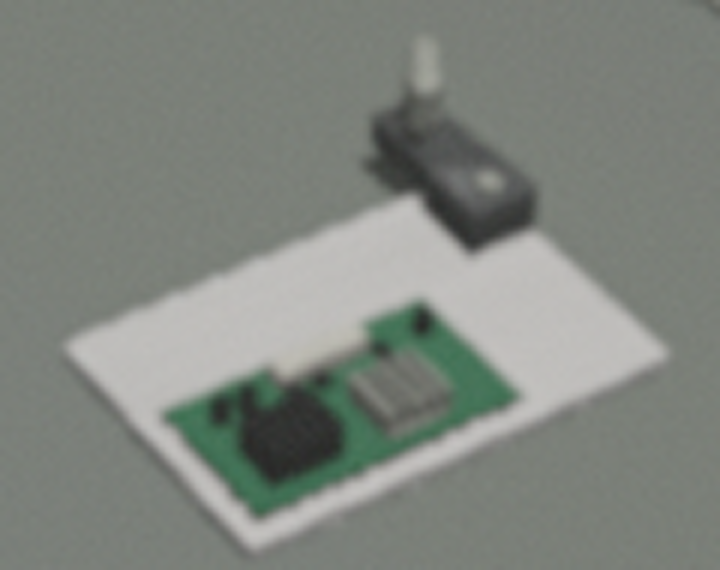

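View pics/c4.png

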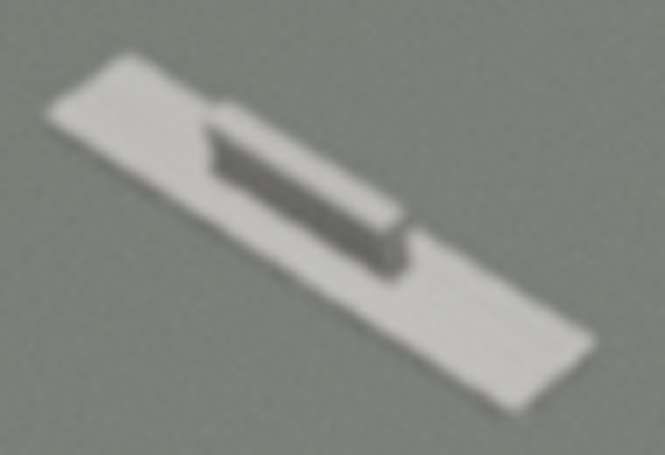

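```bash
cat > fit.py <<'E'
from h import *
from scipy.optimize import least_squares
from scipy.ndimage import map_coordinates
def edgepts(d,P,Q,z,n=25,w=5,lo=.06,hi=.94):
    """bright(inside)->dark(outside) transition on P->Q (world xy)"""
    g=cv2.cvtColor(d['color'],cv2.COLOR_RGB2GRAY).astype(float)
    out=[]
    a=np.array(proj(d,[*P,z]));b=np.array(proj(d,[*Q,z]))
    t=(b-a)/np.linalg.norm(b-a); nn=np.array([-t[1],t[0]])
    s=np.arange(-w,w+.01,.25)
    for f in np.linspace(lo,hi,n):
        c=a+f*(b-a); pts=c+s[:,None]*nn
        pr=map_coordinates(g,[pts[:,1],pts[:,0]],order=1)
        gr=np.abs(np.gradient(pr))
        k=gr.argmax()
        if gr[k]<4: continue
        sl=slice(max(0,k-5),k+6); o=(gr[sl]*s[sl]).sum()/gr[sl].sum()
        u=c+o*nn; out.append(pl(d,u[0],u[1],z)[:2])
    return np.array(out)
def fitrect(ds,p0,L,W,z,skip=None,w=5):
    """rect L along local x, W along local y; edges: list (axis,sign,lo,hi)"""
    p=np.array(p0,float)
    for it in range(4):
        c,s=np.cos(p[2]),np.sin(p[2]);R=np.array([[c,-s],[s,c]])
        pts=[]
        for d in ds:
            for ax,sg in((0,-1),(0,1),(1,-1),(1,1)):
                if ax==0: A,B=np.array([sg*L/2,-W/2]),np.array([sg*L/2,W/2])
                else: A,B=np.array([-L/2,sg*W/2]),np.array([L/2,sg*W/2])
                lo,hi=(skip or {}).get((ax,sg),(.06,.94))
                if lo>=hi: continue
                q=edgepts(d,p[:2]+R@A,p[:2]+R@B,z,lo=lo,hi=hi,w=w if it==0 else 3)
                for x in q: pts.append((x,ax,sg))
        X=np.array([x for x,_,_ in pts]);ax=np.array([a for _,a,_ in pts]);sg=np.array([b for _,_,b in pts])
        def res(v):
            c,s=np.cos(v[2]),np.sin(v[2]); l=(X-v[:2])@np.array([[c,-s],[s,c]])
            return np.where(ax==0,l[:,0]-sg*L/2,l[:,1]-sg*W/2)
        r=least_squares(res,p,loss='soft_l1',f_scale=.0015); p=r.x
    e=res(p)
    return p,{(a,b):round(float(np.median(e[(ax==a)&(sg==b)])*1000),2) for a in(0,1) for b in(-1,1) if ((ax==a)&(sg==b)).any()}
E
cat > m1.py <<'E'
from fit import *
import pickle,sys
def run(suf='0'):
    T=pickle.load(open(f'top{suf}.png.pkl','rb'));S=pickle.load(open(f'scene{suf}.png.pkl','rb'))
    return T,S
if __name__=='__main__':
    T,S=run()
    for d in (T,S): print(ray(d,0,0)[0])
    for ds in ([T],[S],[T,S]):
        p,e=fitrect(ds,[.633,.092,np.radians(8)],.16,.24,.010,skip={(0,-1):(.05,.72),(1,1):(.5,.95)}); print('ch',p[:2].round(4),np.degrees(p[2]).round(2),e)
        p,e=fitrect(ds,[.436,-.29,np.radians(12)],.26,.045,.008); print('se',p[:2].round(4),np.degrees(p[2]).round(2),e)
E
python3 m1.py
```

```text
[ 0.37423199 -0.03484532  1.1242942 ]
[ 1.50939302 -0.81223817  1.16802322]
ch [0.6327 0.0922] -7.93 {(0, -1): 0.78, (0, 1): -0.41, (1, -1): 0.25, (1, 1): -0.29}
se [ 0.4364 -0.2898] 12.22 {(0, -1): 0.44, (0, 1): -0.51, (1, -1): 0.13, (1, 1): -0.09}
ch [0.6305 0.0895] -8.12 {(0, -1): 0.66, (0, 1): -8.2, (1, -1): -0.94, (1, 1): 0.86}
se [ 0.4351 -0.294 ] 12.23 {(0, -1): -1.07, (0, 1): 1.15, (1, -1): 0.05, (1, 1): 1.13}
ch [0.6318 0.0916] -8.2 {(0, -1): 0.87, (0, 1): -5.29, (1, -1): 0.84, (1, 1): -0.63}
se [ 0.4359 -0.2915] 12.0 {(0, -1): -0.42, (0, 1): 0.06, (1, -1): -0.34, (1, 1): 0.69}
```

Call:
{"api": "jog_arm", "payload": {
  "travel": [
    [0.0133,-0.0233,0],
    [0.0133,-0.0233,0],
    [0.0133,-0.0233,0],
    [0.0133,-0.0233,0],
    [0.0133,-0.0233,0],
    [0.0133,-0.0233,0],
    [0.0133,-0.0233,0],
    [0.0133,-0.0233,0],
    [0.0133,-0.0233,0],
    [0.0133,-0.0233,0],
    [0.0133,-0.0233,0],
    [0.0133,-0.0233,0],
    [0.0133,-0.0233,0],
    [0.0133,-0.0233,0],
    [0.0133,-0.0233,0],
    [0.0133,-0.0233,0],
    [0.0133,-0.0233,0],
    [0.0133,-0.0233,0]
  ],
  "dr": [
    [0,0,-0.072],
    [0,0,-0.072],
    [0,0,-0.072],
    [0,0,-0.072],
    [0,0,-0.072],
    [0,0,-0.072],
    [0,0,-0.072],
    [0,0,-0.072],
    [0,0,-0.072],
    [0,0,-0.072],
    [0,0,-0.072],
    [0,0,-0.072],
    [0,0,-0.072],
    [0,0,-0.072],
    [0,0,-0.072],
    [0,0,-0.072],
    [0,0,-0.072],
    [0,0,-0.072]
  ],
  "jaw": 0.05
}}

```text
time_s: 1.6
position: [0.4204, 0.0988, 0.2312]
tool_rot: [[0.064, 0.998, -0.0], [0.998, -0.064, 0.0], [0.0, -0.0, -1.0]]
ft_force: [0.8, 0.6, -0.4]
grip_width: 0.0501
```

Call:
{"api": "jog_arm", "payload": {
  "travel": [
    [0.0009,-0.0217,-0.0017],
    [0.0009,-0.0217,-0.0017],
    [0.0009,-0.0217,-0.0017],
    [0.0009,-0.0217,-0.0017],
    [0.0009,-0.0217,-0.0017],
    [0.0009,-0.0217,-0.0017],
    [0.0009,-0.0217,-0.0017],
    [0.0009,-0.0217,-0.0017],
    [0.0009,-0.0217,-0.0017],
    [0.0009,-0.0217,-0.0017],
    [0.0009,-0.0217,-0.0017],
    [0.0009,-0.0217,-0.0017],
    [0.0009,-0.0217,-0.0017],
    [0.0009,-0.0217,-0.0017],
    [0.0009,-0.0217,-0.0017],
    [0.0009,-0.0217,-0.0017],
    [0.0009,-0.0217,-0.0017],
    [0.0009,-0.0217,-0.0017],
    [0,0,0],
    [0,0,0]
  ],
  "dr": [
    [0,0,-0.072],
    [0,0,-0.072],
    [0,0,-0.072],
    [0,0,-0.072],
    [0,0,-0.072],
    [0,0,-0.072],
    [0,0,-0.072],
    [0,0,-0.072],
    [0,0,-0.072],
    [0,0,-0.072],
    [0,0,-0.072],
    [0,0,-0.072],
    [0,0,-0.072],
    [0,0,-0.072],
    [0,0,-0.072],
    [0,0,-0.072],
    [0,0,-0.072],
    [0,0,-0.072],
    [0,0,0],
    [0,0,0]
  ]
}}

```text
time_s: 3.27
position: [0.436, -0.291, 0.2001]
tool_rot: [[0.977, 0.213, -0.001], [0.213, -0.977, 0.001], [-0.001, -0.001, -1.0]]
ft_force: [0.8, 0.1, -0.1]
grip_width: 0.05
```

Call:
{"api": "jog_arm", "payload": {
  "travel": [
    [0,0,-0.018],
    [0,0,-0.018],
    [0,0,-0.018],
    [0,0,-0.018],
    [0,0,-0.018],
    [0,0,-0.018],
    [0,0,-0.018],
    [0,0,-0.018],
    [0,0,-0.018],
    [0,0,-0.015],
    [0,0,-0.01],
    [0,0,0],
    [0,0,0]
  ],
  "dr": [
    [0,0,0],
    [0,0,0],
    [0,0,0],
    [0,0,0],
    [0,0,0],
    [0,0,0],
    [0,0,0],
    [0,0,0],
    [0,0,0],
    [0,0,0],
    [0,0,0],
    [0,0,0],
    [0,0,0]
  ]
}}

```text
time_s: 4.35
position: [0.4364, -0.2901, 0.014]
tool_rot: [[0.977, 0.214, -0.0], [0.214, -0.977, 0.0], [-0.0, -0.0, -1.0]]
ft_force: [0.6, -0.2, 0.2]
grip_width: 0.0501
```

Call:
{"api": "jog_arm", "payload": {
  "travel": [
    [0,0,0],
    [0,0,0],
    [0,0,0],
    [0,0,0],
    [0,0,0],
    [0,0,0],
    [0,0,0],
    [0,0,0]
  ],
  "dr": [
    [0,0,0],
    [0,0,0],
    [0,0,0],
    [0,0,0],
    [0,0,0],
    [0,0,0],
    [0,0,0],
    [0,0,0]
  ],
  "jaw": 0.0,
  "newtons": 50
}}

```text
time_s: 5.02
position: [0.4367, -0.2909, 0.0147]
tool_rot: [[0.977, 0.213, 0.001], [0.213, -0.977, -0.001], [0.001, 0.002, -1.0]]
ft_force: [-0.7, 0.3, 6.5]
grip_width: 0.0131
```

Call:
{"api": "jog_arm", "payload": {
  "travel": [
    [0,0,0.005],
    [0,0,0.01],
    [0,0,0.015],
    [0,0,0.015],
    [0,0,0.015],
    [0,0,0.01],
    [0,0,0.005],
    [0,0,0],
    [0,0,0],
    [0,0,0]
  ],
  "dr": [
    [0,0,0],
    [0,0,0],
    [0,0,0],
    [0,0,0],
    [0,0,0],
    [0,0,0],
    [0,0,0],
    [0,0,0],
    [0,0,0],
    [0,0,0]
  ]
}}

```text
time_s: 5.85
position: [0.436, -0.2903, 0.0881]
tool_rot: [[0.977, 0.213, -0.001], [0.213, -0.977, 0.001], [-0.001, -0.001, -1.0]]
ft_force: [0.4, 0.2, -4.2]
grip_width: 0.0134
```

```bash
python3 -c "
from h import *
d=snap('scene','s1.png'); cv2.imwrite('pics/s1c.png',cv2.resize(d['color'][200:320,130:300,::-1],None,fx=4.5,fy=4.5))
o=observe();print(o['position'],o['ft_force'],o['wrist_torque'])"
```

```text
[ 0.43600278 -0.29025233  0.08805953] [ 0.03490278  1.05193109 -3.34800441] [ 0.03798183 -0.01883384  0.03553773]
```

View pics/s1c.png

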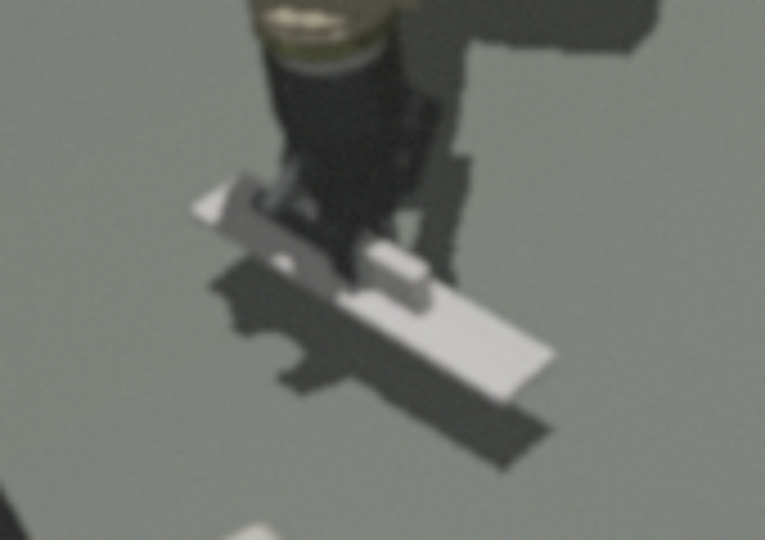

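Call:
{"api": "jog_arm", "payload": {
  "travel": [
    [0.0017,0.0225,0.01],
    [0.0017,0.0225,0.01],
    [0.0017,0.0225,0.01],
    [0.0017,0.0225,0],
    [0.0017,0.0225,0],
    [0.0017,0.0225,0],
    [0.0017,0.0225,0],
    [0.0017,0.0225,0],
    [0.0017,0.0225,0],
    [0.0017,0.0225,0],
    [0.0017,0.0225,0],
    [0.0017,0.0225,0],
    [0.0017,0.0225,0],
    [0.0017,0.0225,0],
    [0.0017,0.0225,0],
    [0.0017,0.0225,0],
    [0.0017,0.0225,0],
    [0.0017,0.0225,0],
    [0,0,0],
    [0,0,0]
  ],
  "dr": [
    [0,0,0.0676],
    [0,0,0.0676],
    [0,0,0.0676],
    [0,0,0.0676],
    [0,0,0.0676],
    [0,0,0.0676],
    [0,0,0.0676],
    [0,0,0.0676],
    [0,0,0.0676],
    [0,0,0.0676],
    [0,0,0.0676],
    [0,0,0.0676],
    [0,0,0.0676],
    [0,0,0.0676],
    [0,0,0.0676],
    [0,0,0.0676],
    [0,0,0.0676],
    [0,0,0.0676],
    [0,0,0],
    [0,0,0]
  ]
}}

```text
time_s: 7.57
position: [0.4665, 0.1152, 0.1182]
tool_rot: [[0.137, 0.991, -0.001], [0.991, -0.137, -0.0], [-0.0, -0.001, -1.0]]
ft_force: [-0.9, -0.9, -2.6]
grip_width: 0.0127
```

Call:
{"api": "jog_arm", "payload": {
  "travel": [
    [0,0,-0.015],
    [0,0,-0.015],
    [0,0,-0.015],
    [0,0,-0.015],
    [0,0,-0.015],
    [0,0,-0.01],
    [0,0,-0.006],
    [0,0,-0.005],
    [0,0,0],
    [0,0,0]
  ],
  "dr": [
    [0,0,0],
    [0,0,0],
    [0,0,0],
    [0,0,0],
    [0,0,0],
    [0,0,0],
    [0,0,0],
    [0,0,0],
    [0,0,0],
    [0,0,0]
  ]
}}

```text
time_s: 8.4
position: [0.4671, 0.1142, 0.0229]
tool_rot: [[0.139, 0.99, 0.0], [0.99, -0.139, -0.0], [-0.0, 0.0, -1.0]]
ft_force: [0.3, 0.1, -3.2]
grip_width: 0.0135
```

```bash
python3 -c "
from h import *
d=snap('scene','s2.png'); cv2.imwrite('pics/s2c.png',cv2.resize(d['color'][150:310,280:440,::-1],None,fx=3.7,fy=3.7))
d=snap('top','t2.png'); cv2.imwrite('pics/t2c.png',cv2.resize(d['color'][160:310,190:350,::-1],None,fx=4,fy=4))
o=observe();print(o['position'],o['ft_force'],o['wrist_torque'])"
```

```text
[0.4672785  0.11435025 0.02326705] [-0.44406902  0.24473371 -4.14894645] [ 0.01644041 -0.00157587 -0.01048877]
```

View pics/s2c.png

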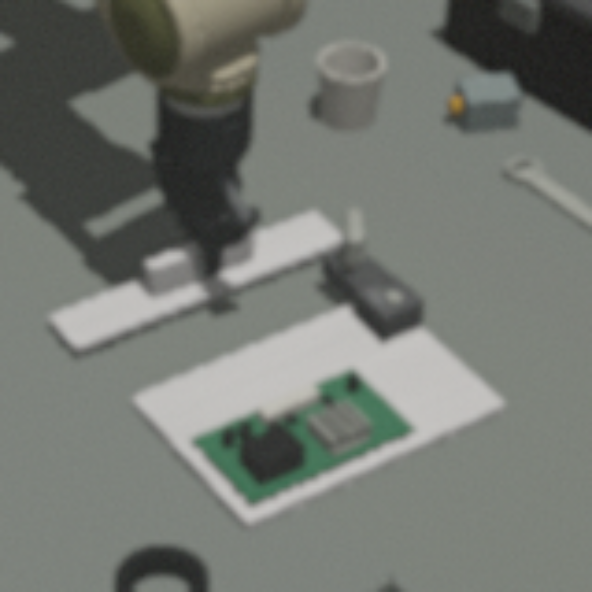

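View pics/t2c.png

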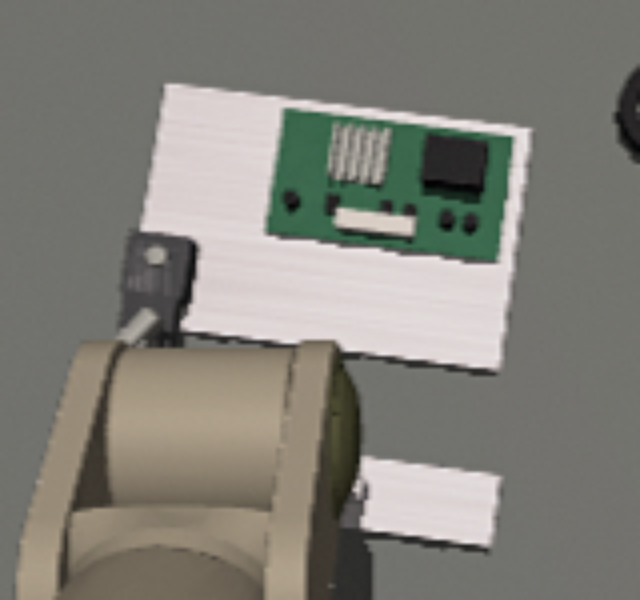

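```bash
cat > bar.py <<'E'
from fit import *
def barcheck(d,z,guess_ch,ch):
    # guess: bar centre in chassis frame; measures -y end and both long edges on -y side
    th=ch[2];R=np.array([[np.cos(th),-np.sin(th)],[np.sin(th),np.cos(th)]]);c=np.array(ch[:2])
    W=lambda x,y:c+R@np.array([x,y])
    L=lambda X:(X-c)@R
    gx,gy=guess_ch
    e=L(edgepts(d,W(gx-.0225,gy-.13),W(gx+.0225,gy-.13),z,lo=.15,hi=.85,w=4)); print('end y med',np.median(e[:,1]),'-> centre y',np.median(e[:,1])+.13)
    for s in(-1,1):
        e=L(edgepts(d,W(gx+s*.0225,gy-.125),W(gx+s*.0225,gy-.07),z,lo=0,hi=1,w=3)); k=np.polyfit(e[:,1],e[:,0],1); print('edge',s,'x',np.median(e[:,0])-s*.0225,'slope deg',np.degrees(np.arctan(k[0])))
E
python3 -c "
from bar import *;import pickle
d=pickle.load(open('t2.png.pkl','rb'))
p,e=fitrect([d],[.633,.092,np.radians(-8)],.16,.24,.010,skip={(0,-1):(.05,.65),(1,1):(.5,.95)}); print(p,np.degrees(p[2]),e)
barcheck(d,.0165,(-.1675,0),p)
S=pickle.load(open('s2.png.pkl','rb'))
barcheck(S,.0165,(-.1675,0),[.6305,.0895,np.radians(-8.1)])
"
```

```text
[ 0.63280693  0.09213754 -0.13779224] -7.894913745251803 {(0, -1): 0.84, (0, 1): -0.5, (1, -1): 0.31, (1, 1): -0.2}
end y med -0.12976083439188324 -> centre y 0.0002391656081167648
edge -1 x -0.16685227089988347 slope deg 0.06433140351254586
edge 1 x -0.1673063469601832 slope deg -0.15487907218400537
end y med -0.1324671866527728 -> centre y -0.0024671866527727904
edge -1 x -0.16697238357090183 slope deg -1.1595386225163078
edge 1 x -0.16221502030689786 slope deg -0.3143429131694054
```

Call:
{"api": "jog_arm", "payload": {
  "travel": [
    [0,0,-0.004],
    [0,0,-0.003],
    [0.006,-0.0008,0],
    [0.01,-0.0014,0],
    [0.01,-0.0014,0],
    [0.01,-0.0014,0],
    [0.01,-0.0014,0],
    [0.008,-0.0011,0],
    [0.0035,-0.0005,0],
    [0,0,0],
    [0,0,0],
    [0,0,0]
  ],
  "dr": [
    [0,0,0],
    [0,0,0],
    [0,0,0],
    [0,0,0],
    [0,0,0],
    [0,0,0],
    [0,0,0],
    [0,0,0],
    [0,0,0],
    [0,0,0],
    [0,0,0],
    [0,0,0]
  ]
}}

```text
time_s: 9.5
position: [0.5238, 0.1065, 0.0156]
tool_rot: [[0.139, 0.99, -0.001], [0.99, -0.139, 0.0], [-0.0, -0.001, -1.0]]
ft_force: [0.1, 0.8, -3.1]
grip_width: 0.0136
```

```bash
python3 -c "
from bar import *
d=snap('top','t3.png'); cv2.imwrite('pics/t3c.png',cv2.resize(d['color'][160:310,190:350,::-1],None,fx=4,fy=4))
barcheck(d,.0095,(-.110,0),[.6328,.0921,np.radians(-7.9)])
d=snap('scene','s3.png'); cv2.imwrite('pics/s3c.png',cv2.resize(d['color'][150:310,280:440,::-1],None,fx=3.7,fy=3.7))
o=observe();print(o['position'],o['ft_force'],o['wrist_torque'])"
```

```text
end y med -0.12960314969090825 -> centre y 0.00039685030909175634
edge -1 x -0.11008458224184017 slope deg 0.18399486996919354
edge 1 x -0.10948831398159645 slope deg 2.2676888227504213
[0.52397513 0.10658258 0.01575449] [ 0.41558811  0.13265261 -4.19918568] [-0.00619598  0.03289256 -0.02172844]
```

View pics/s3c.png

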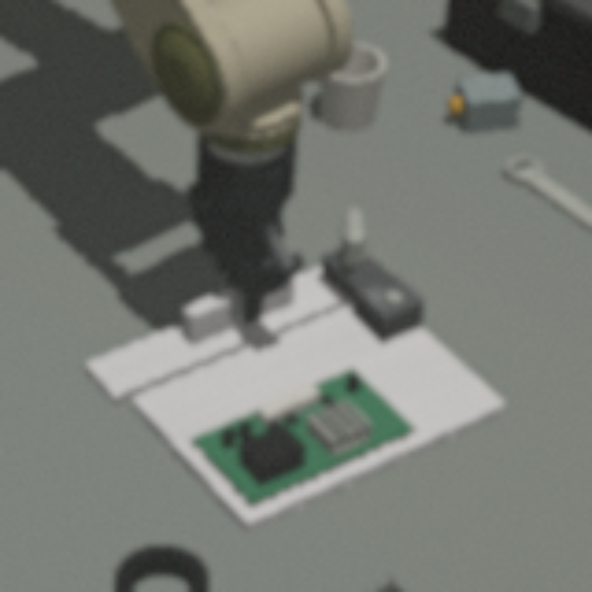

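View pics/t3c.png

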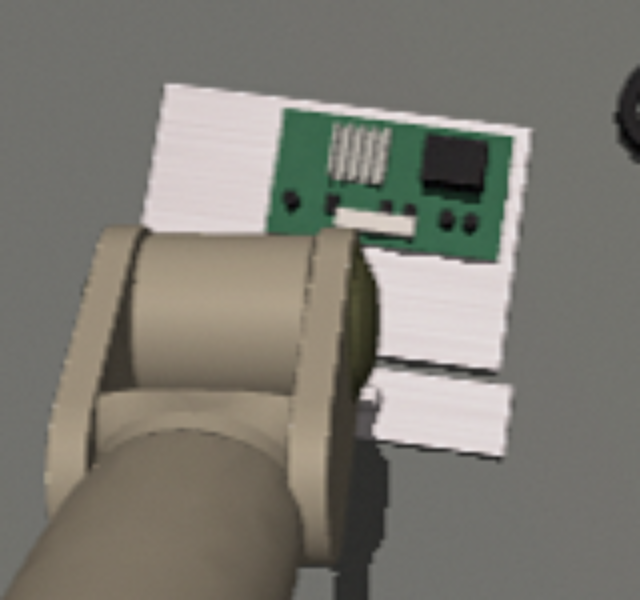

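Call:
{"api": "jog_arm", "payload": {
  "travel": [
    [0.003,-0.0004,-0.0005],
    [0.002,-0.0003,-0.0005],
    [0.001,-0.0001,0],
    [0.0005,-0.0001,0],
    [0,0,0],
    [0,0,0]
  ],
  "dr": [
    [0,0,0],
    [0,0,0],
    [0,0,0],
    [0,0,0],
    [0,0,0],
    [0,0,0]
  ]
}}

```text
time_s: 10.1
position: [0.5309, 0.1055, 0.0147]
tool_rot: [[0.139, 0.99, 0.0], [0.99, -0.139, -0.0], [-0.0, 0.0, -1.0]]
ft_force: [-0.3, -0.4, -2.7]
grip_width: 0.0132
```

Call:
{"api": "jog_arm", "payload": {
  "travel": [
    [0.001,-0.0001,0],
    [0,0,0],
    [0,0,0]
  ],
  "dr": [
    [0,0,0],
    [0,0,0],
    [0,0,0]
  ]
}}

```text
time_s: 10.35
position: [0.5313, 0.1055, 0.0148]
tool_rot: [[0.138, 0.99, -0.001], [0.99, -0.138, -0.0], [-0.0, -0.001, -1.0]]
ft_force: [-4.5, -0.4, 1.5]
grip_width: 0.0133
```

Contact is beginning; push a little more.

Call:
{"api": "jog_arm", "payload": {
  "travel": [
    [0.001,-0.0001,0],
    [0,0,0],
    [0,0,0],
    [0,0,0]
  ],
  "dr": [
    [0,0,0],
    [0,0,0],
    [0,0,0],
    [0,0,0]
  ]
}}

```text
time_s: 10.68
position: [0.5313, 0.1055, 0.0148]
tool_rot: [[0.138, 0.99, -0.004], [0.99, -0.138, -0.0], [-0.001, -0.003, -1.0]]
ft_force: [-9.0, -0.1, 4.9]
grip_width: 0.0129
```

```bash
python3 -c "
from bar import *
o=observe();print(o['position'],o['ft_force'],o['wrist_torque'])
d=snap('top','t4.png'); cv2.imwrite('pics/t4c.png',cv2.resize(d['color'][210:290,250:350,::-1],None,fx=6,fy=6))
barcheck(d,.008,(-.1025,0),[.6328,.0921,np.radians(-7.9)])
d=snap('scene','s4.png'); cv2.imwrite('pics/s4c.png',cv2.resize(d['color'][190:290,290:400,::-1],None,fx=6,fy=6))
"
```

```text
[0.53133868 0.1054505  0.01477538] [-9.00018054 -0.06039961  4.94587413] [-0.04424804  1.38968339  0.25909457]
end y med -0.12966023399057866 -> centre y 0.00033976600942134394
edge -1 x -0.1020277150721691 slope deg -0.04397974107810486
edge 1 x -0.10179272907303963 slope deg -0.19100216722200444
```

View pics/s4c.png

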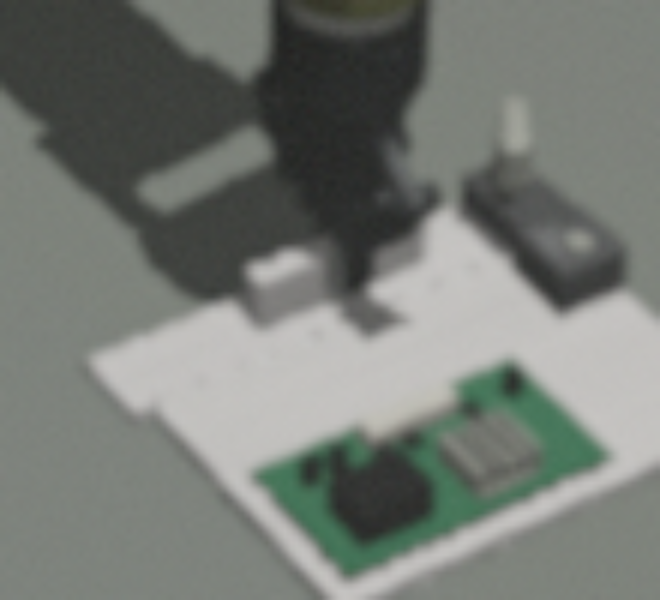

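View pics/t4c.png

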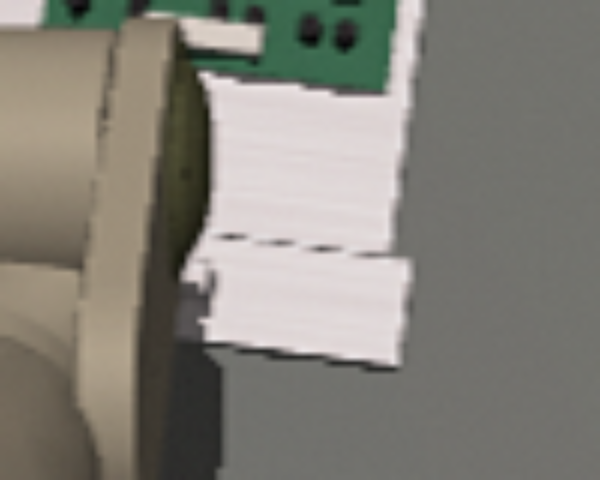

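Call:
{"api": "jog_arm", "payload": {
  "travel": [
    [0.0003,0,0],
    [0,0,0],
    [0,0,0]
  ],
  "dr": [
    [0,0,0.004],
    [0,0,0],
    [0,0,0]
  ]
}}

```text
time_s: 11.03
position: [0.5314, 0.1054, 0.0148]
tool_rot: [[0.135, 0.991, -0.004], [0.991, -0.135, -0.0], [-0.001, -0.004, -1.0]]
ft_force: [-10.7, -0.6, 5.9]
grip_width: 0.013
```

```bash
python3 -c "
from h import *
o=observe();print(o['position'],o['tool_rot'][:,0],o['ft_force'],o['wrist_torque'])
"
```

```text
[0.53139321 0.10540692 0.01478403] [ 1.34789529e-01  9.90874091e-01 -5.64550882e-04] [-10.70851902  -0.62567301   5.89807108] [-0.00459327  1.60185637  0.03529628]
```

Call:
{"api": "jog_arm", "payload": {
  "travel": [
    [-0.0012,0.0002,0],
    [0,0,0]
  ],
  "dr": [
    [0,0,0],
    [0,0,0]
  ]
}}

```text
time_s: 11.2
position: [0.5313, 0.1055, 0.0147]
tool_rot: [[0.135, 0.991, -0.001], [0.991, -0.135, -0.0], [-0.0, -0.001, -1.0]]
ft_force: [-5.2, -0.7, 1.4]
grip_width: 0.013
```

Call:
{"api": "jog_arm", "payload": {
  "travel": [
    [0,0,0],
    [0,0,0],
    [0,0,0],
    [0,0,0],
    [0,0,0],
    [0,0,0]
  ],
  "dr": [
    [0,0,0],
    [0,0,0],
    [0,0,0],
    [0,0,0],
    [0,0,0],
    [0,0,0]
  ],
  "jaw": 0.04
}}

```text
time_s: 11.7
position: [0.5322, 0.1055, 0.0148]
tool_rot: [[0.135, 0.991, 0.0], [0.991, -0.135, 0.0], [0.0, 0.0, -1.0]]
ft_force: [0.5, -0.2, 0.2]
grip_width: 0.04
```

Call:
{"api": "jog_arm", "payload": {
  "travel": [
    [0,0,0.01],
    [0,0,0.015],
    [0,0,0.02],
    [0,0,0.02],
    [0,0,0.02],
    [0,0,0.02],
    [-0.015,0,0.02],
    [-0.03,0,0],
    [-0.03,0,0],
    [-0.03,0,0],
    [-0.03,0,0],
    [-0.03,0,0]
  ],
  "dr": [
    [0,0,0],
    [0,0,0],
    [0,0,0],
    [0,0,0],
    [0,0,0],
    [0,0,0],
    [0,0,0],
    [0,0,0],
    [0,0,0],
    [0,0,0],
    [0,0,0],
    [0,0,0]
  ]
}}

```text
time_s: 12.7
position: [0.3655, 0.1056, 0.1403]
tool_rot: [[0.135, 0.991, 0.001], [0.991, -0.135, -0.0], [0.0, 0.001, -1.0]]
ft_force: [0.1, -0.3, 0.7]
grip_width: 0.04
```

```bash
python3 -c "
from bar import *
o=observe();print(o['position'],o['tool_rot'][:,0],o['ft_force'],o['wrist_torque'])
d=snap('top','top5.png'); cv2.imwrite('pics/t5c.png',cv2.resize(d['color'][165:275,200:340,::-1],None,fx=5.5,fy=5.4,interpolation=cv2.INTER_CUBIC))
barcheck(d,.008,(-.1025,0),[.6328,.0921,np.radians(-7.9)])
d=snap('scene','scene5.png'); cv2.imwrite('pics/s5c.png',cv2.resize(d['color'][190:290,290:410,::-1],None,fx=6,fy=6,interpolation=cv2.INTER_CUBIC))
"
```

```text
[0.36554738 0.10556331 0.14032169] [1.34779841e-01 9.90875565e-01 9.59976444e-05] [ 0.11795155 -0.32755542  0.69992077] [-0.03028782 -0.07348529  0.03340481]
end y med -0.129590146902719 -> centre y 0.0004098530972810044
edge -1 x -0.1020974232183938 slope deg 0.1944042875822203
edge 1 x -0.1018357828515592 slope deg -0.22600180159537325
```

View pics/s5c.png

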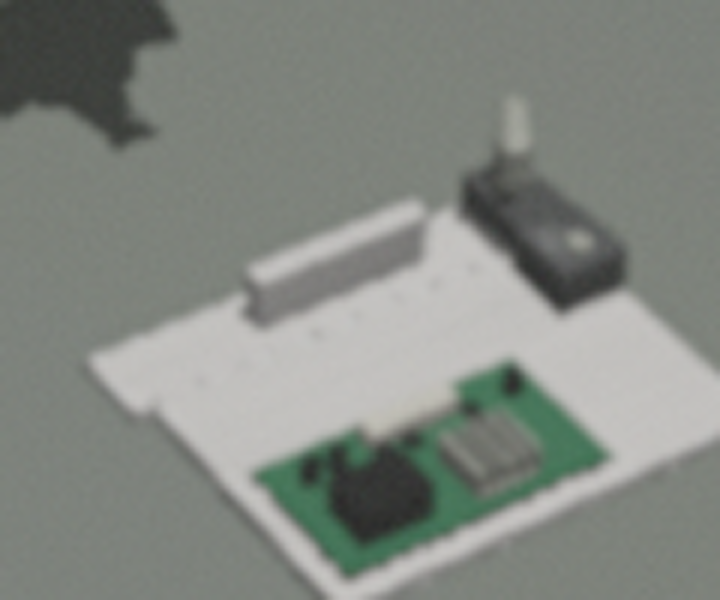

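View pics/t5c.png

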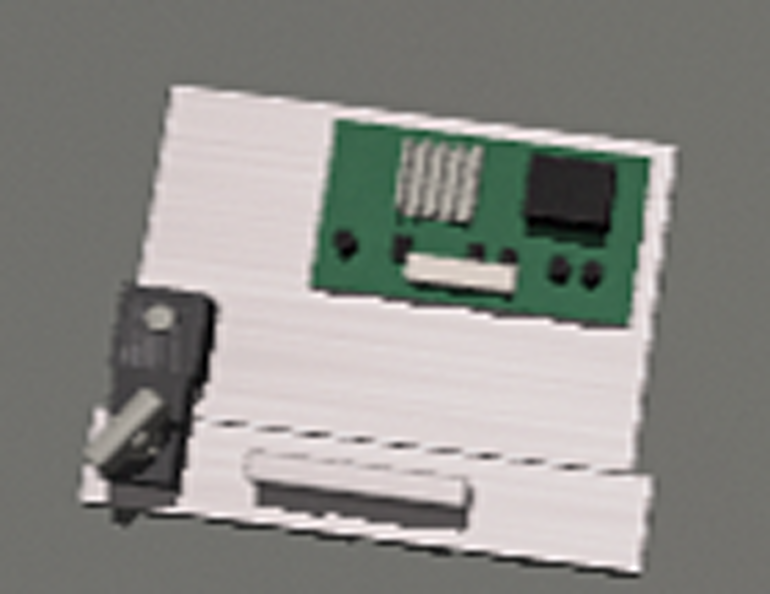

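```bash
python3 -c "
from h import *;import pickle
d=pickle.load(open('top0.png.pkl','rb'));print('ch->screw pred px')
th=np.radians(-7.95);R=np.array([[np.cos(th),-np.sin(th)],[np.sin(th),np.cos(th)]])
X=np.array([.6328,.0921])+R@[-.097,.1];print(X,proj(d,[*X,.076]),proj(d,[*X,.05]))
g=d['color'][230:256,208:240].astype(int)
print('gray');print('\n'.join(' '.join('%3d'%v for v in r) for r in g.mean(2)))
print('\n'.join(' '.join('%3d'%v for v in r) for r in (g[:,:,0]-g[:,:,2])))
"
```

```text
ch->screw pred px
[0.55056314 0.20455488] (np.float64(221.34979695063203), np.float64(243.51223677149977)) (np.float64(223.71573247261284), np.float64(245.26372993664313))
gray
110 109 111 109 109 112 111 111 111 110 111 113  85  74 105  93 102  92  95  98  86  79  71  86  79  68  75  70  44  11 137 196
110 111 112 110 112 110 110 111 111 110 112  99  78  77  96  88 105  88  93 100  87  80  73  85  80  69  72  63  35  11 175 209
110 111 108 111 111 112 111 109 110 111 111 102  76  74  79  77  96  89  90  96  78  76  72  84  80  71  74  56  27  22 176 211
110 111 111 108 111 111 110 109 111 110 112 113  88  67  69  67  66  66  70  78  73  69  69  84  79  71  76  55  23  19 178 215
110 110 110 110 111 110 109 110 110 110 111 114  91  68  67  67  69  69  71  71  70  68  71  68  70  68  60  38  18  31 179 216
110 109 110 110 109 110 110 110 111 110 109 112  87  66  68  69  70  69  70  71  68  68  68  70  70  65  38  16  17  59 179 213
110 112 109 111 110 111 110 111 109 110 111 112  91  69  66  67  70  72  70  69  68  69  69  69  68  60  36  28  40 181 213 208
111 111 109 109 111 111 109
[... 5032 characters left out ...]
   2   1   0   1   2   2   1   1   1   3   4   5   4   4   4
  4   3   4   4   4   5   4   5   4   5   4   4   5   3   1  -1   2   1   2   2   1   0   2   2   0   2   1   4   4   4   4   4
  3   4   4   5   5   4   3   3   5   2   4   4   2   3   0   0   1   2   1   2  -1   0   1   1   1   1   2   4   4   4   3   4
  5   3   4   5   4   6   5   4   4   3   2   0   1  -1   0  -1   0   1   2   2   1   0   1   2   4   1   3   4   4   5   5   4
  5   4   4   5   3   5   3   3   3   5   4   4   3   0   1   1   1  -1  -1   0   0   1   1  -1   1  -1   3   4   5   5   3   3
  5   4   3   3   6   5   4   5   5   4   5   4   3   2   3   2   1   2   0   1   1   1   0   0   2   2   3   4   4   4   4   4
```

```bash
cat > wing.py <<'E'
from h import *
def wing(d,z=.076):
    c=d['color'].astype(int);g=c.mean(2)
    m=((g>128)&(g<180)&(c[:,:,0]-c[:,:,2]>=7)).astype(np.uint8); mm=np.zeros_like(m);mm[236:252,214:230]=m[236:252,214:230]
    # weight: keep largest component
    n,l,s,ce=cv2.connectedComponentsWithStats(mm); k=1+s[1:,4].argmax(); ys,xs=np.where(l==k)
    P=np.array([pl(d,u,v,z)[:2] for u,v in zip(xs,ys)])
    (cx,cy),(w,h),_=cv2.minAreaRect((P*1e4).astype(np.float32))
    C=P.mean(0);w_,V=np.linalg.eigh(np.cov((P-C).T));v=V[:,1]
    a=np.degrees(np.arctan2(v[1],v[0]))%180
    return C,a,np.sqrt(w_*12),(cx/1e4,cy/1e4,w/1e4,h/1e4),len(P)
E
python3 -c "
from wing import *;import pickle
for s in ('top0','top5'):
    d=pickle.load(open(s+'.png.pkl','rb')); print(wing(d))
"
```

```text
(array([0.55018657, 0.20446855]), np.float64(137.3404758022154), array([0.00929318, 0.03919149]), (0.550863720703125, 0.20444560546875, 0.009653768920898437, 0.0371199951171875), 61)
(array([0.55026392, 0.20526683]), np.float64(135.70238729634087), array([0.01141197, 0.03807155]), (0.5521703125, 0.2059587646484375, 0.013652188110351562, 0.0371199951171875), 67)
```

Call:
{"api": "jog_arm", "payload": {
  "travel": [
    [0.0185,0.0099,0],
    [0.0185,0.0099,0],
    [0.0185,0.0099,0],
    [0.0185,0.0099,0],
    [0.0185,0.0099,0],
    [0.0185,0.0099,0],
    [0.0185,0.0099,0],
    [0.0185,0.0099,0],
    [0.0185,0.0099,0],
    [0.0185,0.0099,0],
    [0,0,0],
    [0,0,0]
  ],
  "dr": [
    [0,0,0.0961],
    [0,0,0.0961],
    [0,0,0.0961],
    [0,0,0.0961],
    [0,0,0.0961],
    [0,0,0.0961],
    [0,0,0.0961],
    [0,0,0.0961],
    [0,0,0.0961],
    [0,0,0.0961],
    [0,0,0],
    [0,0,0]
  ]
}}

```text
time_s: 13.8
position: [0.5527, 0.2048, 0.1396]
tool_rot: [[-0.734, 0.679, 0.0], [0.679, 0.734, -0.0], [-0.0, 0.0, -1.0]]
ft_force: [-0.5, -0.5, -0.4]
grip_width: 0.04
```

Call:
{"api": "jog_arm", "payload": {
  "travel": [
    [-0.0023,-0.0005,-0.01],
    [0,0,-0.02],
    [0,0,-0.02],
    [0,0,-0.015],
    [0,0,-0.01],
    [0,0,-0.008],
    [0,0,-0.0055],
    [0,0,0],
    [0,0,0]
  ],
  "dr": [
    [0,0,0],
    [0,0,0],
    [0,0,0],
    [0,0,0],
    [0,0,0],
    [0,0,0],
    [0,0,0],
    [0,0,0],
    [0,0,0]
  ]
}}

```text
time_s: 14.55
position: [0.5499, 0.204, 0.0517]
tool_rot: [[-0.735, 0.678, 0.001], [0.678, 0.735, 0.0], [-0.0, 0.0, -1.0]]
ft_force: [-0.6, 0.3, 0.4]
grip_width: 0.04
```

```bash
python3 -c "
from h import *
o=observe();print(o['position'],o['q'],o['ft_force'],o['wrist_torque'])
d=snap('scene','s6.png'); cv2.imwrite('pics/s6c.png',cv2.resize(d['color'][180:280,300:420,::-1],None,fx=6,fy=6,interpolation=cv2.INTER_CUBIC))
"
```

```text
[0.54989753 0.20404998 0.05168607] [ 8.80260011e+00  3.57859455e+01  8.24290894e+01 -1.17007480e-03
  6.17512917e+01 -3.84952051e+01] [-0.62158857  0.29242926  0.38033179] [-0.02794209  0.03010145 -0.00260936]
```

View pics/s6c.png

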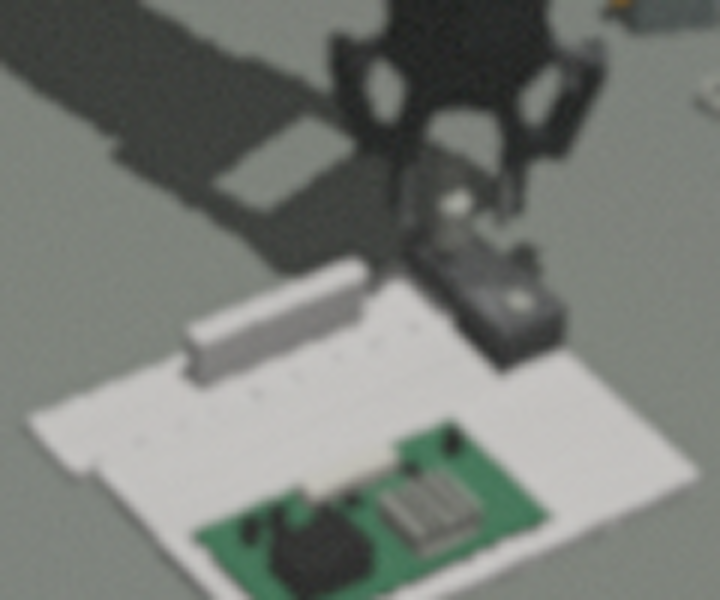

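Call:
{"api": "jog_arm", "payload": {
  "travel": [
    [0,0,0],
    [0,0,0],
    [0,0,0],
    [0,0,0],
    [0,0,0],
    [0,0,0],
    [0,0,0],
    [0,0,0]
  ],
  "dr": [
    [0,0,0],
    [0,0,0],
    [0,0,0],
    [0,0,0],
    [0,0,0],
    [0,0,0],
    [0,0,0],
    [0,0,0]
  ],
  "jaw": 0.0,
  "newtons": 60
}}

```text
time_s: 15.27
position: [0.5491, 0.2032, 0.0521]
tool_rot: [[-0.735, 0.678, -0.001], [0.678, 0.735, -0.002], [-0.0, -0.002, -1.0]]
ft_force: [-4.9, -5.1, 7.4]
grip_width: 0.0152
```

```bash
python3 -c "
from h import *
o=observe();print(o['position'],o['q'],o['ft_force'],o['wrist_torque'])
d=snap('scene','s7.png'); cv2.imwrite('pics/s7c.png',cv2.resize(d['color'][190:260,330:410,::-1],None,fx=8,fy=8,interpolation=cv2.INTER_CUBIC))
"
```

```text
[0.54914318 0.20319072 0.05214292] [  8.76900225  35.71514848  82.48478845  -0.10140067  61.87201134
 -38.5103018 ] [-4.91773195 -5.06414901  7.35157774] [-0.97911784  0.85739433  0.00874601]
```

View pics/s7c.png

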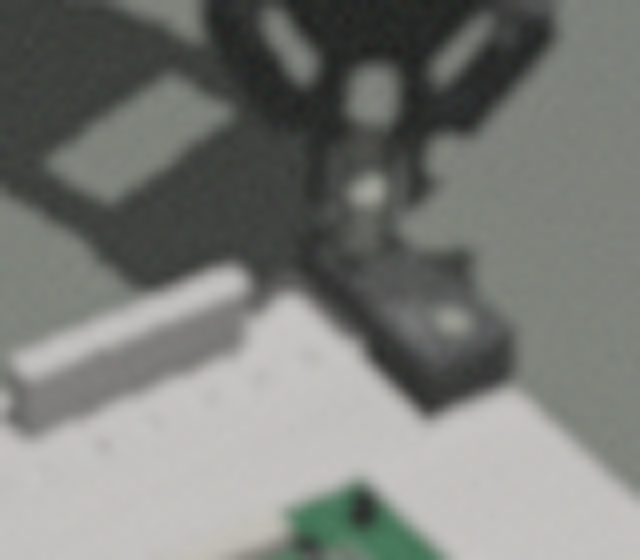

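Call:
{"api": "jog_arm", "payload": {
  "travel": [
    [-0.001,-0.001,0.001],
    [0,0,0],
    [0,0,0],
    [0,0,0]
  ],
  "dr": [
    [0,0,0],
    [0,0,0],
    [0,0,0],
    [0,0,0]
  ]
}}

```text
time_s: 15.65
position: [0.549, 0.2031, 0.0523]
tool_rot: [[-0.735, 0.678, 0.001], [0.678, 0.735, 0.0], [-0.0, 0.001, -1.0]]
ft_force: [3.1, 0.0, -3.7]
grip_width: 0.0155
```

```bash
python3 -c "
from h import *
o=observe();print(o['position'],o['ft_force'],o['wrist_torque'],o['grip_width'])
"
```

```text
[0.54900744 0.20312135 0.05228299] [ 3.10259     0.04300727 -3.65494135] [ 0.06461537 -0.39519486 -0.00752945] 0.015460406442506834
```

Call:
{"api": "jog_arm", "payload": {
  "travel": [
    [0,0,0],
    [0,0,0],
    [0,0,0],
    [0,0,0.004],
    [0,0,0],
    [0,0,0]
  ],
  "dr": [
    [0,0,0],
    [0,0,0],
    [0,0,0],
    [0,0,0],
    [0,0,0],
    [0,0,0]
  ],
  "jaw": 0.028
}}

```text
time_s: 16.15
position: [0.5489, 0.2031, 0.0567]
tool_rot: [[-0.735, 0.678, 0.001], [0.678, 0.735, 0.0], [-0.0, 0.001, -1.0]]
ft_force: [-0.3, -0.2, 0.6]
grip_width: 0.028
```

```bash
python3 -c "
from h import *
o=observe();print(o['position'],o['ft_force'],o['wrist_torque'],o['grip_width'])
d=snap('scene','s8.png'); cv2.imwrite('pics/s8c.png',cv2.resize(d['color'][190:260,330:410,::-1],None,fx=8,fy=8,interpolation=cv2.INTER_CUBIC))
"
```

```text
[0.54885625 0.20307197 0.05665062] [-0.2822178  -0.23787817  0.62405298] [-0.03582859  0.03783383  0.04405465] 0.027968926154472582
```

Call:
{"api": "jog_arm", "payload": {
  "travel": [
    [0,0,0],
    [0,0,0],
    [0,0,0],
    [0,0,0],
    [0,0,0],
    [0,0,0]
  ],
  "dr": [
    [0,0,0],
    [0,0,0],
    [0,0,0],
    [0,0,0],
    [0,0,0],
    [0,0,0]
  ],
  "jaw": 0.0
}}

```text
time_s: 16.7
position: [0.5489, 0.2032, 0.0565]
tool_rot: [[-0.735, 0.678, 0.001], [0.678, 0.735, 0.0], [-0.0, 0.001, -1.0]]
ft_force: [-0.7, 2.0, 5.9]
grip_width: 0.015
```

View pics/s8c.png

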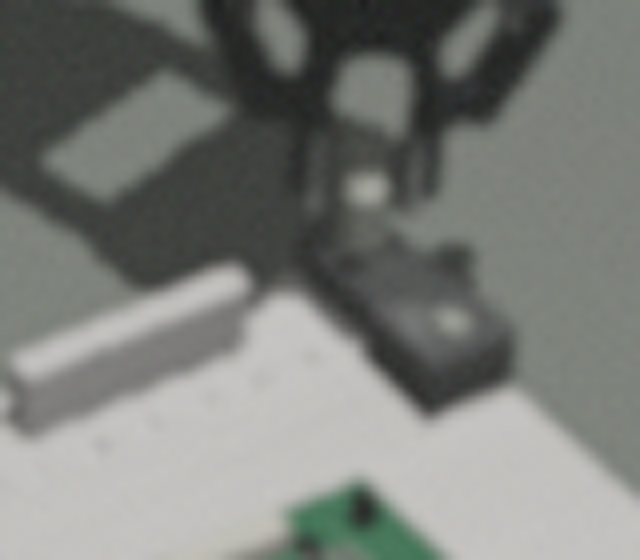

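Call:
{"api": "jog_arm", "payload": {
  "travel": [
    [0,0,0],
    [0,0,0],
    [0,0,0],
    [0.0003,0.0002,-0.0055],
    [0,0,0],
    [0,0,0]
  ],
  "dr": [
    [0,0,0],
    [0,0,0],
    [0,0,0],
    [0,0,0],
    [0,0,0],
    [0,0,0]
  ],
  "jaw": 0.028
}}

```text
time_s: 17.2
position: [0.5487, 0.2031, 0.0501]
tool_rot: [[-0.735, 0.678, -0.001], [0.678, 0.735, -0.0], [0.001, -0.001, -1.0]]
ft_force: [-0.3, 0.7, 0.2]
grip_width: 0.0279
```

Call:
{"api": "jog_arm", "payload": {
  "travel": [
    [0,0,0],
    [0,0,0],
    [0,0,0],
    [0,0,0],
    [0,0,0],
    [0,0,0]
  ],
  "dr": [
    [0,0,0],
    [0,0,0],
    [0,0,0],
    [0,0,0],
    [0,0,0],
    [0,0,0]
  ],
  "jaw": 0.0
}}

```text
time_s: 17.7
position: [0.549, 0.2032, 0.0508]
tool_rot: [[-0.735, 0.678, -0.0], [0.678, 0.735, -0.0], [-0.0, -0.0, -1.0]]
ft_force: [-1.3, -0.2, 0.9]
grip_width: 0.0153
```

```bash
python3 -c "
from h import *
o=observe();print(o['position'],o['ft_force'],o['wrist_torque'],o['grip_width'])
"
```

```text
[0.54896076 0.20321233 0.05077593] [-1.32296772 -0.22545977  0.87767569] [-0.08083862  0.13133805  0.02966459] 0.015323211032017121
```

Call:
{"api": "jog_arm", "payload": {
  "travel": [
    [0,0,0],
    [0,0,0],
    [0,0,0],
    [0,0,0],
    [0,0,0],
    [0,0,0]
  ],
  "dr": [
    [0,0,-0.06],
    [0,0,-0.06],
    [0,0,-0.06],
    [0,0,-0.06],
    [0,0,-0.06],
    [0,0,-0.06]
  ]
}}

```text
time_s: 18.2
position: [0.5494, 0.2035, 0.0508]
tool_rot: [[-0.447, 0.895, 0.001], [0.895, 0.447, 0.001], [0.0, 0.001, -1.0]]
ft_force: [0.6, 1.8, -1.2]
grip_width: 0.0156
```

```bash
python3 -c "
from h import *
o=observe();print(o['position'],o['ft_force'],o['wrist_torque'],o['grip_width'])
d=snap('scene','s9.png'); cv2.imwrite('pics/s9c.png',cv2.resize(d['color'][190:260,330:410,::-1],None,fx=8,fy=8,interpolation=cv2.INTER_CUBIC))
"
```

```text
[0.54935927 0.20349385 0.050768  ] [ 0.63896288  1.83104411 -1.23090743] [ 0.28108036 -0.16356986  0.04754481] 0.015564358128519088
```

View pics/s9c.png

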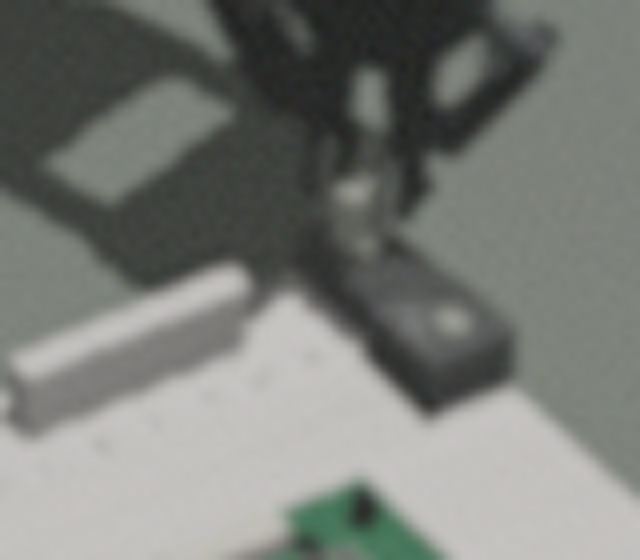

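Call:
{"api": "jog_arm", "payload": {
  "travel": [
    [0,0,0],
    [0,0,0],
    [0,0,0],
    [0,0,0],
    [0,0,0],
    [0,0,0],
    [0,0,0],
    [0,0,0],
    [0,0,0],
    [0,0,0],
    [0,0,0],
    [0,0,0],
    [0,0,0],
    [0,0,0],
    [0,0,0],
    [0,0,0],
    [0,0,0],
    [0,0,0],
    [0,0,0],
    [0,0,0]
  ],
  "dr": [
    [0,0,-0.09],
    [0,0,-0.09],
    [0,0,-0.09],
    [0,0,-0.09],
    [0,0,-0.09],
    [0,0,-0.09],
    [0,0,-0.09],
    [0,0,-0.09],
    [0,0,-0.09],
    [0,0,-0.09],
    [0,0,-0.09],
    [0,0,-0.09],
    [0,0,-0.09],
    [0,0,-0.09],
    [0,0,-0.09],
    [0,0,-0.09],
    [0,0,-0.09],
    [0,0,-0.09],
    [0,0,-0.09],
    [0,0,-0.09]
  ]
}}

```text
time_s: 19.92
position: [0.5514, 0.2026, 0.0509]
tool_rot: [[0.973, 0.231, 0.005], [0.231, -0.973, -0.001], [0.005, 0.002, -1.0]]
ft_force: [8.6, -3.6, -6.5]
grip_width: 0.015
```

```bash
cat > st.py <<'E'
from h import *
o=observe();x=o['tool_rot'][:,0];print(o['position'].round(4),'yaw',np.degrees(np.arctan2(x[1],x[0])).round(2),o['ft_force'].round(2),o['wrist_torque'].round(3),o['grip_width'].round(4),'q6',o['q'][5].round(1))
E
python3 st.py; python3 -c "
from h import *
d=snap('scene','s10.png'); cv2.imwrite('pics/s10c.png',cv2.resize(d['color'][190:260,330:410,::-1],None,fx=8,fy=8,interpolation=cv2.INTER_CUBIC))
"
```

```text
Traceback (most recent call last):
  File "st.py", line 2, in <module>
    o=observe();x=o['tool_rot'][:,0];print(o['position'].round(4),'yaw',np.degrees(np.arctan2(x[1],x[0])).round(2),o['ft_force'].round(2),o['wrist_torque'].round(3),o['grip_width'].round(4),'q6',o['q'][5].round(1))
                                                                                                                                                                     ^^^^^^^^^^^^^^^^^^^^^
AttributeError: 'float' object has no attribute 'round'
```

View pics/s10c.png

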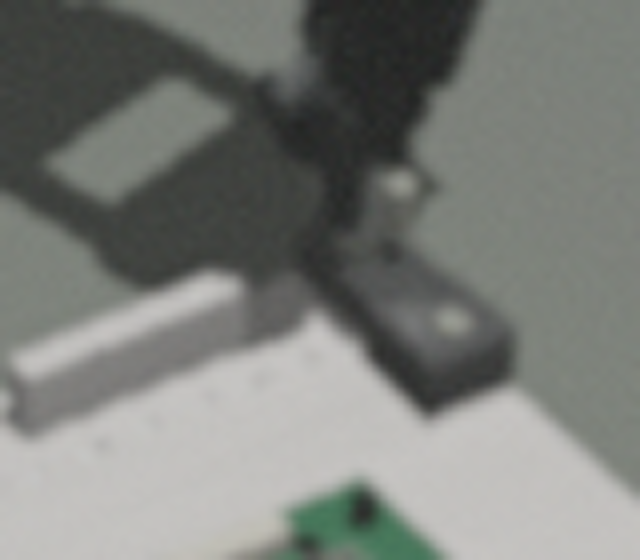

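Call:
{"api": "jog_arm", "payload": {
  "travel": [
    [0.0015,-0.0005,0],
    [0,0,0]
  ],
  "dr": [
    [0,0,0],
    [0,0,0]
  ]
}}

```text
time_s: 20.13
position: [0.5514, 0.2026, 0.0508]
tool_rot: [[0.972, 0.235, 0.002], [0.235, -0.972, 0.0], [0.002, 0.0, -1.0]]
ft_force: [5.3, -0.9, -4.2]
grip_width: 0.0155
```

```bash
sed -i "s/o\['grip_width'\].round(4)/o['grip_width']/" st.py; python3 st.py
```

```text
[0.5514 0.2026 0.0508] yaw 13.61 [ 5.25 -0.86 -4.16] [-0.158 -0.814 -0.024] 0.015506369697809866 q6 85.0
```

Remaining ≈21° to the nominal seat. Turn in small steps watching the torque.

Call:
{"api": "jog_arm", "payload": {
  "travel": [
    [0.001,0,0],
    [0,0,0],
    [0,0,0],
    [0,0,0],
    [0,0,0]
  ],
  "dr": [
    [0,0,-0.05],
    [0,0,-0.05],
    [0,0,-0.05],
    [0,0,-0.05],
    [0,0,0]
  ]
}}

```text
time_s: 20.55
position: [0.5515, 0.2023, 0.0508]
tool_rot: [[0.999, 0.036, 0.0], [0.036, -0.999, -0.001], [0.0, 0.001, -1.0]]
ft_force: [1.5, -2.5, -0.1]
grip_width: 0.0152
```

```bash
python3 st.py
```

```text
[0.5515 0.2023 0.0508] yaw 2.06 [ 1.49 -2.48 -0.05] [-0.599 -0.254 -0.024] 0.015196982791898232 q6 96.6
```

Call:
{"api": "jog_arm", "payload": {
  "travel": [
    [0,0,0],
    [0,0,0],
    [0,0,0]
  ],
  "dr": [
    [0,0,-0.05],
    [0,0,-0.03],
    [0,0,0]
  ]
}}

```text
time_s: 20.8
position: [0.5515, 0.2022, 0.0508]
tool_rot: [[0.999, -0.042, -0.0], [-0.042, -0.999, -0.001], [0.0, 0.001, -1.0]]
ft_force: [1.7, -4.9, -0.2]
grip_width: 0.0151
```

```bash
python3 st.py
```

```text
[0.5515 0.2022 0.0508] yaw -2.42 [ 1.71 -4.94 -0.2 ] [-0.851 -0.222 -0.044] 0.015122234056272088 q6 101.1
```

Call:
{"api": "jog_arm", "payload": {
  "travel": [
    [0,-0.0005,0],
    [0,0,0],
    [0,0,0]
  ],
  "dr": [
    [0,0,-0.03],
    [0,0,-0.03],
    [0,0,0]
  ]
}}

```text
time_s: 21.05
position: [0.5515, 0.2021, 0.0508]
tool_rot: [[0.995, -0.102, 0.0], [-0.102, -0.995, -0.0], [0.0, 0.0, -1.0]]
ft_force: [1.1, -3.2, 0.0]
grip_width: 0.0154
```

```bash
python3 st.py
```

```text
[0.5515 0.2021 0.0508] yaw -5.84 [ 1.07 -3.2   0.05] [-0.559 -0.21  -0.065] 0.01540020888072538 q6 104.4
```

Call:
{"api": "jog_arm", "payload": {
  "travel": [
    [0,0,0],
    [0,0,0],
    [0,0,0]
  ],
  "dr": [
    [0,0,-0.03],
    [0,0,-0.02],
    [0,0,0]
  ]
}}

```text
time_s: 21.3
position: [0.5515, 0.202, 0.0508]
tool_rot: [[0.988, -0.151, 0.0], [-0.151, -0.988, -0.0], [0.0, 0.0, -1.0]]
ft_force: [1.1, -4.8, 0.7]
grip_width: 0.0154
```

```bash
python3 st.py
```

```text
[0.5515 0.202  0.0508] yaw -8.71 [ 1.08 -4.8   0.66] [-0.717 -0.172  0.228] 0.01539380096294706 q6 107.3
```

Call:
{"api": "jog_arm", "payload": {
  "travel": [
    [0,0,0],
    [0,0,0]
  ],
  "dr": [
    [0,0,-0.02],
    [0,0,0]
  ]
}}

```text
time_s: 21.47
position: [0.5515, 0.202, 0.0508]
tool_rot: [[0.985, -0.172, -0.0], [-0.172, -0.985, -0.001], [0.0, 0.001, -1.0]]
ft_force: [2.0, -5.6, 0.3]
grip_width: 0.0162
```

```bash
python3 st.py
```

```text
[0.5515 0.202  0.0508] yaw -9.91 [ 1.98 -5.59  0.25] [-0.9   -0.174  0.469] 0.016169440275734775 q6 108.5
```

Call:
{"api": "jog_arm", "payload": {
  "travel": [
    [0,0,0],
    [0,0,0]
  ],
  "dr": [
    [0,0,-0.02],
    [0,0,0]
  ]
}}

```text
time_s: 21.63
position: [0.5515, 0.202, 0.0508]
tool_rot: [[0.982, -0.191, 0.0], [-0.191, -0.982, -0.001], [0.0, 0.001, -1.0]]
ft_force: [1.6, -5.9, 1.0]
grip_width: 0.0157
```

```bash
python3 st.py;  python3 -c "
from h import *
d=snap('scene','s11.png'); cv2.imwrite('pics/s11c.png',cv2.resize(d['color'][190:260,330:410,::-1],None,fx=8,fy=8,interpolation=cv2.INTER_CUBIC))
"
```

```text
[0.5515 0.202  0.0508] yaw -11.03 [ 1.61 -5.9   1.04] [-0.884 -0.206  0.683] 0.01573222975896662 q6 109.7
```

View pics/s11c.png

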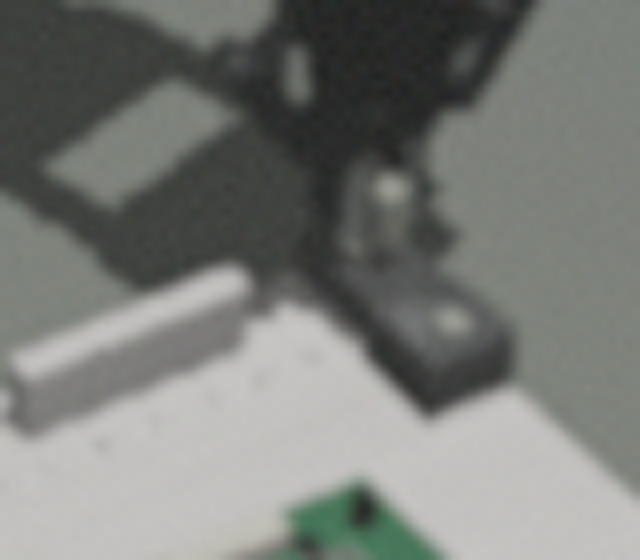

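Call:
{"api": "jog_arm", "payload": {
  "travel": [
    [0,0.0001,0],
    [0,0.0001,0],
    [0,0.0001,0],
    [0,0.0001,0],
    [0,0.0001,0],
    [0,0.0001,0],
    [0,0.0001,0],
    [0,0.0001,0],
    [-0.0001,0.0001,0],
    [-0.0001,0.0001,0],
    [-0.0001,0.0001,0],
    [-0.0001,0.0001,0],
    [-0.0001,0.0001,0],
    [-0.0001,0.0001,0],
    [-0.0001,0.0001,0],
    [-0.0001,0.0001,0],
    [-0.0001,0.0001,0],
    [-0.0001,0.0001,0],
    [-0.0001,0.0001,0],
    [-0.0001,0.0001,0]
  ],
  "dr": [
    [0,0,0.0775],
    [0,0,0.0775],
    [0,0,0.0775],
    [0,0,0.0775],
    [0,0,0.0775],
    [0,0,0.0775],
    [0,0,0.0775],
    [0,0,0.0775],
    [0,0,0.0775],
    [0,0,0.0775],
    [0,0,0.0775],
    [0,0,0.0775],
    [0,0,0.0775],
    [0,0,0.0775],
    [0,0,0.0775],
    [0,0,0.0775],
    [0,0,0.0775],
    [0,0,0.0775],
    [0,0,0.0775],
    [0,0,0.0775]
  ]
}}

```text
time_s: 23.35
position: [0.5503, 0.2038, 0.0508]
tool_rot: [[0.209, 0.978, -0.0], [0.978, -0.209, -0.001], [-0.001, -0.0, -1.0]]
ft_force: [1.0, -6.6, 0.2]
grip_width: 0.0153
```

Call:
{"api": "jog_arm", "payload": {
  "travel": [
    [0,0,0],
    [0,0,0]
  ],
  "dr": [
    [0,0,0.05],
    [0,0,0]
  ]
}}

```text
time_s: 23.52
position: [0.5503, 0.2038, 0.0508]
tool_rot: [[0.161, 0.987, -0.0], [0.987, -0.161, -0.001], [-0.001, -0.0, -1.0]]
ft_force: [0.3, -6.1, 2.7]
grip_width: 0.0153
```

```bash
python3 st.py
```

```text
[0.5503 0.2038 0.0508] yaw 80.76 [ 0.31 -6.15  2.66] [-1.104 -0.074  0.073] 0.015313841727465916 q6 18.0
```

Call:
{"api": "jog_arm", "payload": {
  "travel": [
    [0,-0.001,-0.0003],
    [0,0,0],
    [0,0,0]
  ],
  "dr": [
    [0,0,0.031],
    [0,0,0],
    [0,0,0]
  ]
}}

```text
time_s: 23.77
position: [0.5503, 0.2037, 0.0507]
tool_rot: [[0.133, 0.991, 0.0], [0.991, -0.133, 0.001], [0.001, 0.0, -1.0]]
ft_force: [-0.9, -0.0, 3.3]
grip_width: 0.0157
```

```bash
python3 st.py; python3 -c "
from bar import *
d=snap('scene','s12.png'); cv2.imwrite('pics/s12c.png',cv2.resize(d['color'][180:290,280:410,::-1],None,fx=5.5,fy=5.4,interpolation=cv2.INTER_CUBIC))
d=snap('top','t12.png'); cv2.imwrite('pics/t12c.png',cv2.resize(d['color'][165:275,200:340,::-1],None,fx=5.5,fy=5.4,interpolation=cv2.INTER_CUBIC));cv2.imwrite('pics/t12.png',d['color'][:,:,::-1])
barcheck(d,.008,(-.1025,0),[.6328,.0921,np.radians(-7.9)])"
```

```text
[0.5503 0.2037 0.0507] yaw 82.34 [-0.88 -0.03  3.35] [-0.036  0.1    0.011] 0.015673747577454804 q6 16.4
end y med -0.12964118423897775 -> centre y 0.00035881576102225754
edge -1 x -0.1022082371945115 slope deg 0.15881792300916295
edge 1 x -0.10179534348651045 slope deg -0.20254823720030518
```

View pics/s12c.png

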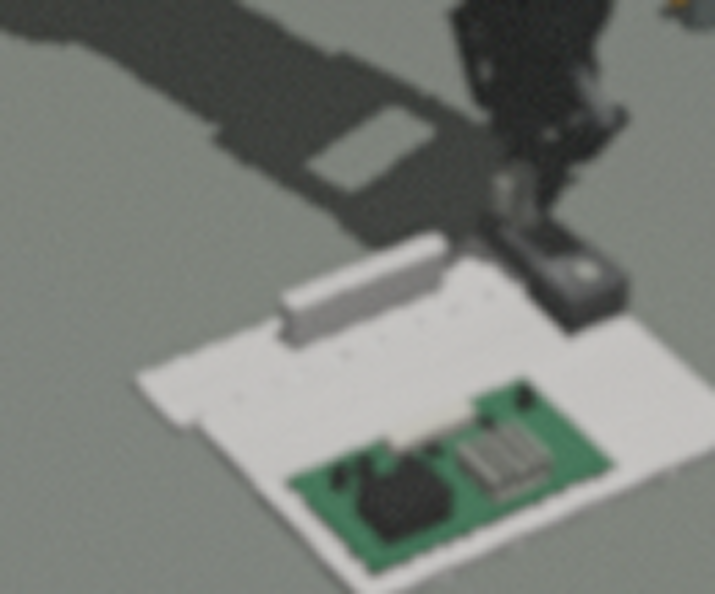

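View pics/t12.png

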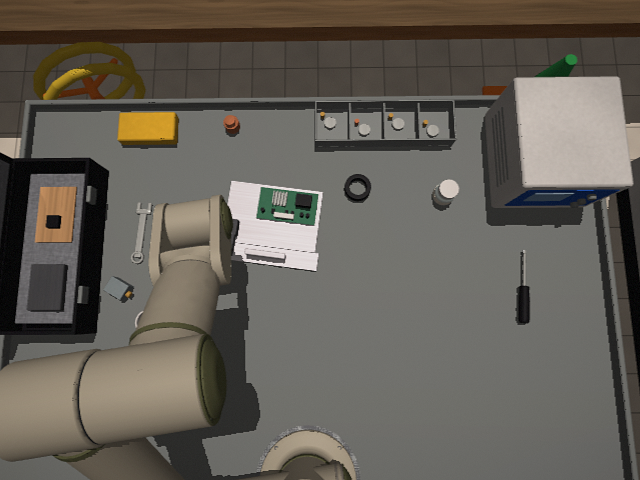

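```bash
python3 -c "
from rig import close_job; print(close_job())"
```

```text
the job is handed in; nothing more can be done
None
```

I did the whole job in the order asked and handed it in at about 24 s of the 62 s.

- **Straightedge:** I slid it in level under the clamp arm, pressed it against the plate's front edge with about 10 N and let go. In the last top view it sits about 0.4 mm off centre. Its long edges agree with the flush position to about 0.7 mm and 0.2°, as well as the camera can resolve.
- **Thumbscrew:** I turned it clockwise to the hard stop. The resisting torque rose steadily to 0.68 Nm from a tool angle of about −7.6°, against a predicted −7.9°. I then backed it off to 82.3°, a quarter turn to within about half a degree, and the jaws are still gripping it at 60 N with only a few newtons of side load.
- **Other loose things:** The jar, tape roll, connector box, screwdriver and wrench look undisturbed in the last top view. The cup was mostly hidden under the arm there, so I could not confirm it, but nothing touched it as far as the forces showed.

**Checks that disagreed:**
- The jaws read about 15.5 mm on the 12 mm wing. I never explained that, but the wing followed the jaws in the images and torques.
- The two cameras disagreed by 2–4 mm in absolute position. I relied on the top view and on contact.

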